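Rebuild the berry press spindle

TASK

Rebuild the washed berry press: thread its three aluminium rings onto the upright spindle of the white base, the widest first, then the middle one, the narrowest last on top. Feel gently for the spindle with each ring, push the ring past the spring catches and lower it, without dropping or forcing it, until it lies flat on what is below. Leave the other things on the table where they are.

Things in the scene. Friction and masses are not known exactly. Their poses are not given: they have to be found in the camera images.
- stand: fixed white round base of the press, 110 mm across, 22 mm high, with an upright steel spindle set off its centre. Origin: the centre of its underside; z up, x level. A push of over 40 N of a ring on base, spindle or catches (also from dropping a ring, or landing fast) damages the press
- seat (a point): centre of the base's flat top. The spindle (14 mm diameter, 61 mm high from here, flat tip without bevel) stands 9 mm from this point on a dark eccentric disc, clamped at an unmeasured angle: anywhere on the half circle within 1.5 rad either side of the base's +x. Feel for it. Its play in a ring's hole is 1.5 mm all round
- catches (a point): point above the base's centre at the height of the catches (52 mm above the base's top): two round sprung bumps that stick out 3 mm from opposite sides of the spindle, wherever it stands. A ring does not sink past them by its weight; it takes about 5 to 12 N. The three stacked rings (48 mm) end just under them
- ring_large: aluminium spacer ring, 62 mm outside diameter, 16 mm high, round 17 mm hole right through, about 120 g, lying flat on the table at the start. Origin: its middle (on its axis, 8 mm above its lower face); z is its axis, both ends alike
- ring_middle: aluminium spacer ring, 52 mm outside diameter, 16 mm high, round 17 mm hole right through, about 80 g, lying flat on the table at the start. Origin: its middle (on its axis, 8 mm above its lower face); z is its axis, both ends alike
- ring_small: aluminium spacer ring, 42 mm outside diameter, 16 mm high, round 17 mm hole right through, about 50 g, lying flat on the table at the start. Origin: its middle (on its axis, 8 mm above its lower face); z is its axis, both ends alike
- jam_jar: closed jam jar, dark red, 66 mm across, 85 mm high. Leave it alone. Origin: centre of its underside
- glass_bowl: clear glass bowl, 120 mm across, 50 mm high. Leave it alone. Origin: centre of its underside
- mug: white mug, 80 mm across, 90 mm high. Leave it alone. Origin: centre of its underside
- napkin_ring: wooden napkin ring, 46 mm across, 30 mm high, thin-walled (hole 36 mm); not one of the press's rings. Leave it alone. Origin: centre of its underside
- jar_lid: loose steel jar lid, solid disc 68 mm across, 12 mm high. Leave it alone. Origin: centre of its underside
- spreader: wooden-handled spreader lying flat, 160 mm long. Leave it alone. Origin: the middle of its length
There are look-alikes about, which are no part of the job. What is shaped like the ring_large but pink is not meant.

How it is judged:
On the way, in this order (a step that is already met when the one before it is completed fails the run):
1. the widest ring lies flat on the base, around the spindle (z of ring_large in the frame of stand between 0.0275 and 0.0325 m and horizontal distance between ring_large and stand below 0.014 m and angle between the z axis of ring_large and the z axis of stand, either way round below 0.08 rad), for 0.2 s.
2. the middle ring lies flat on the widest ring, around the spindle (z of ring_middle in the frame of stand between 0.0435 and 0.0485 m and horizontal distance between ring_middle and stand below 0.014 m and angle between the z axis of ring_middle and the z axis of stand, either way round below 0.08 rad), for 0.2 s.
3. the narrowest ring lies flat on the middle ring, under the catches, around the spindle (z of ring_small in the frame of stand between 0.0595 and 0.0645 m and horizontal distance between ring_small and stand below 0.014 m and angle between the z axis of ring_small and the z axis of stand, either way round below 0.08 rad), for 0.2 s.
At the end, for the whole second after the job is handed in: All three rings are threaded on the spindle and at rest, widest on the base, middle on it, narrowest on top under the catches: each within 2.5 mm of its seated height, flat within 0.08 rad, its axis within 14 mm of the base's centre (all of step 1 and all of step 2 and all of step 3 and linear speed of each of ring_large, ring_middle, ring_small below 0.02 m/s); the robot touches nothing.
It fails at once if the widest ring presses on the press with more than 40 N (contact force between ring_large and stand above 40 N).
It fails at once if the middle ring presses on the press with more than 40 N (contact force between ring_middle and stand above 40 N).
It fails at once if the narrowest ring presses on the press with more than 40 N (contact force between ring_small and stand above 40 N).
It fails at once if another thing on the table (jar, bowl, mug, napkin ring, jar lid, spreader) is moved by more than 30 mm (distance of any of jam_jar, glass_bowl, mug, napkin_ring, jar_lid, spreader from where it was at the start of the episode above 0.03 m).
It also fails if it takes over 72 s, if anything falls off the work surface, if the arm or the gripper's body presses on something with over 40 N, if the wrist force passes 120 N, or if a joint passes its speed limit or range.

ROBOT

A 6-joint arm with a two-finger parallel gripper is mounted at the origin on the work surface. World frame = base frame: x ahead of the robot, y to its left, z up, the work surface at z = 0. Lengths are in m, angles in rad, forces in N, time in s.
With the tool pointing down it reaches from about 0.3 to 0.875 m from the base axis. Payload 6.4 kg.
Tool frame: the origin (TCP) lies at the centre of the arm's flange, where the gripper is bolted on; the fingertips stand 173 mm ahead of it and the grasp point (between the pads) lies ctrl.grip_point_offset ahead of it (ctrl.grip_point_offset is the distance from the TCP to the grasp point, in m); z points along the fingers, y is the direction in which the jaws open and shut (so a half turn about z gives the same grasp; the last joint's range is limited). The gripper opens to 85 mm and grips with 20 to 120 N. Pads are 22 mm wide; open, the fingers measure 114 mm over their backs; the gripper's body (76 mm by 85 mm) begins 54 mm behind the grasp point. The pads swing forward as they close: fully open they stand 13 mm farther back than shut.
Start: joints at [0.898, 0.181, 1.607, -0, 1.354, -0.206], TCP at [0.259, 0.514, 0.405] pointing down, gripper open.
Joint ranges: [-2.99, 2.99], [-0.89, 2.07], [0.3, 2.58], [-1.14, 4.28], [0, 2.63], [-3.12, 3.12]. Speed limits (rad/s): [2.57, 2.57, 3.01, 3.14, 3.14, 3.14].

INTERFACE

Orientations are given as a unit quaternion [w, x, y, z].
In Python, from bench import ctrl, cams, boxes_of, landmark_of gives the robot as it stands.
- The arm moves only by the shell command python3 -m handwheel 'ROWS'. ROWS is JSON, a list of rows, each an object with "offset": the shift along the tool's x, y, z in m, a list of three; "spin": the turn about the tool's z in degrees; "grip": the opening, from 0 (shut) to 1 (fully open). A call has 1 to 20 rows; each row is the pose to reach, as a shift and turn from the pose commanded when the call began, along the tool's axes at that moment; what a row does not reach only later rows make up. A row lasts 1/8 s, in which the tool goes at most 62.5 mm and 10.7 degrees, less where a joint would pass 70% of its speed; a pose out of reach is approached as far as the arm can. A call with a gripper value outside its range is refused whole. The fingers move at their own pace and stop on an object; the grip force is fixed at half the most. Time passes only in rows, so rows that repeat a pose let the fingers close. It gives the time, the measured TCP pose, the force and the opening at its end, in the units of the state.
- ctrl.get_obs(): the state, without advancing time (a new reading comes with each control period).
- cams.camera(name): name is "scene" or "top"; returns a dict with "color" (480x640x3 uint8, red, green, blue), "camera_matrix" (3x3 intrinsics, pixels), "view" (4x4, takes a point from world to camera coordinates). Camera axes: x right, y up, looking along -z (the intrinsics and any distortion apply to the point x, -y, -z); pixel columns grow to the right and rows downward; lengths in m; the calibration is good to about 2 mm. A picture is of the moment at which its call begins. There is no depth.
- ctrl.hand_in(): hands the job in, once; it reports no verdict.
Trained networks look in a picture, given as the dict that the camera call returned (one of the last four; its "shot" number tells which), for a name from the list of things; names that differ only in an ending like _2 or _b are one class to them, and where a whole thing is asked for, a point or a joint stands for the part that bears it (a point fixed in the world has none). Each returns a list of dicts, best first, with "confidence" (0 to 1); they miss things now and then, are a little off and sometimes report something else, mostly with a low value. They report only what shows in the picture. A call takes as long as a camera call. They do not tell look-alikes from the thing itself.
- boxes_of(picture, thing): "uv" ([column, row] in pixels, amid what is visible of it).
- landmark_of(picture, thing): "uv" ([column, row] in pixels: a listed point, or the origin of a listed thing).
The state is a dict: "time_s": time; "q": joint angles; "dq": joint speeds; "joint_efforts": joint torques, N m; "eef_pos": TCP position; "eef_rot": TCP orientation; "wrist_force": force on the tool from outside, world axes, zero at the start; "torque": the same for the moment, N m; "opening": opening from 0.0 (shut) to 1.0 (fully open).
Only numpy, scipy, OpenCV 4.12 (cv2) and the standard library are available. Lean on these libraries where they do the work, as an engineer would, in place of code of your own. Each camera call takes 0.05 s, during which the arm holds its last target.

## Working session

There is one attempt and no reset: what is moved stays moved. The work goes in short steps, Python scripts to look and compute and a shell command to move; the robot and the scene stay as the last step left them, time stands still between calls to the robot, and variables do not carry over. Pictures are saved under pics/ and viewed, and the job is handed in when it is done.

```bash
ls; mkdir -p pics; python3 - <<'E'
from bench import ctrl,cams,boxes_of,landmark_of
import cv2
o=ctrl.get_obs();print(o, ctrl.grip_point_offset)
for n in("scene","top"):
    p=cams.camera(n);cv2.imwrite(f"pics/{n}0.png",p["color"][:,:,::-1]);print(n,p["camera_matrix"],p["view"],p.keys())
    for t in["stand","ring_large","ring_middle","ring_small","jam_jar","glass_bowl","mug","napkin_ring","jar_lid","spreader","seat","catches"]:
        print(t,[(d["uv"],round(d["confidence"],2)) for d in landmark_of(p,t)][:4])
E
```

```text
pics
{'time_s': 0.0, 'q': array([ 8.97699903e-01,  1.81567081e-01,  1.60803948e+00, -2.67084695e-05,
        1.35382344e+00, -2.06283007e-01]), 'dq': array([-2.81509116e-03,  3.88900650e-05,  2.06634154e-04,  8.06143082e-04,
       -1.71308923e-03, -6.91554103e-04]), 'joint_efforts': array([ 4.97059027e-04, -4.44883740e+01, -3.51324892e+01, -3.07416858e-04,
        9.19471640e-03,  2.69069051e-05]), 'eef_pos': array([0.25858386, 0.51327638, 0.40375403]), 'eef_rot': array([-3.79243344e-04,  2.31290286e-01,  9.72884351e-01, -8.36843271e-04]), 'wrist_force': array([-0.21217253, -0.02962946,  0.59410844]), 'torque': array([ 0.00664703, -0.03210839, -0.00980173]), 'opening': 0.9977679088461571} 0.1547
scene [[550.86195664   0.         314.10896192]
 [  0.         550.86195664 235.16881101]
 [  0.           0.           1.        ]] [[-0.50370844  0.86381528 -0.01004833  0.28338272]
 [-0.57709576 -0.32781534  0.74799571  0.2524717 ]
 [ 0.64283613  0.3825706   0.66362749 -1.73840794]
 [ 0.          0.          0.          1.        ]] dict_keys(['color', 'camera_matrix', 'view', 'shot'])
st
[... 821 characters left out ...]
9.97315099e-01 -1.47117866e+00]
 [ 0.00000000e+00  0.00000000e+00  0.00000000e+00  1.00000000e+00]] dict_keys(['color', 'camera_matrix', 'view', 'shot'])
stand [([300.0, 252.0], 0.95)]
ring_large [([391.8, 308.8], 0.92), ([352.2, 232.9], 0.87), ([394.6, 262.4], 0.72), ([438.0, 257.4], 0.68)]
ring_middle [([238.5, 281.5], 0.61), ([296.4, 185.7], 0.45)]
ring_small [([235.4, 220.4], 0.46)]
jam_jar [([156.4, 213.9], 0.58)]
glass_bowl [([490.1, 292.3], 0.92), ([236.1, 284.7], 0.6), ([146.1, 303.9], 0.54)]
mug [([146.8, 301.9], 0.97)]
napkin_ring [([292.9, 186.8], 0.66)]
jar_lid [([411.4, 196.7], 0.64)]
spreader [([319.5, 305.5], 0.58)]
seat [([301.5, 251.8], 0.7)]
catches [([303.5, 248.8], 0.78)]
```

View pics/scene0.png

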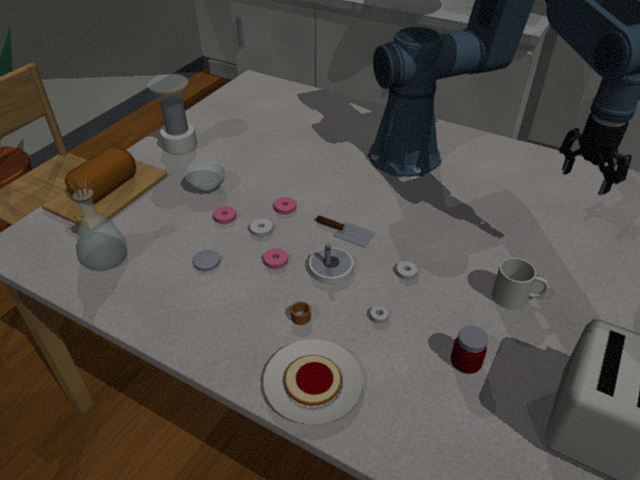

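View pics/top0.png

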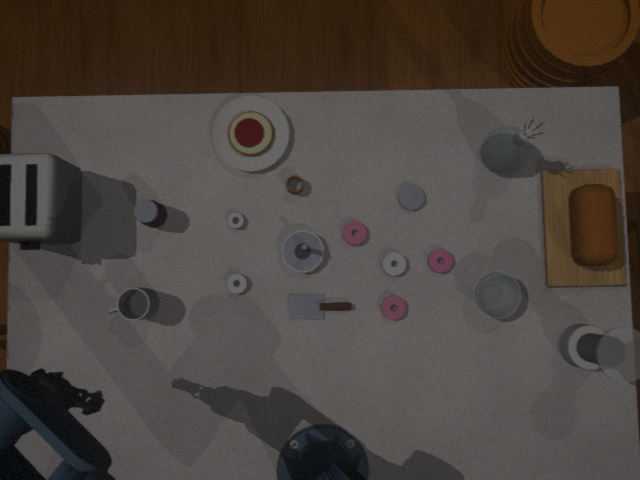

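```bash
python3 - <<'E'
import cv2
a=cv2.imread("pics/top0.png")[170:340,220:460]; cv2.imwrite("pics/topc.png",cv2.resize(a,None,fx=3.3,fy=3.3,interpolation=3))
a=cv2.imread("pics/scene0.png")[180:340,200:430]; cv2.imwrite("pics/scenec.png",cv2.resize(a,None,fx=3.4,fy=3.4,interpolation=3))
E
```

```text
(no output)
```

View pics/topc.png

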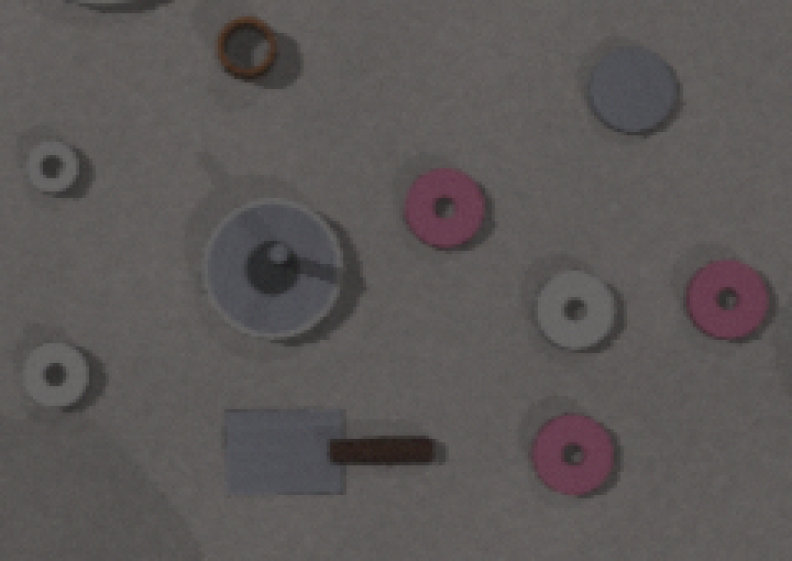

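View pics/scenec.png

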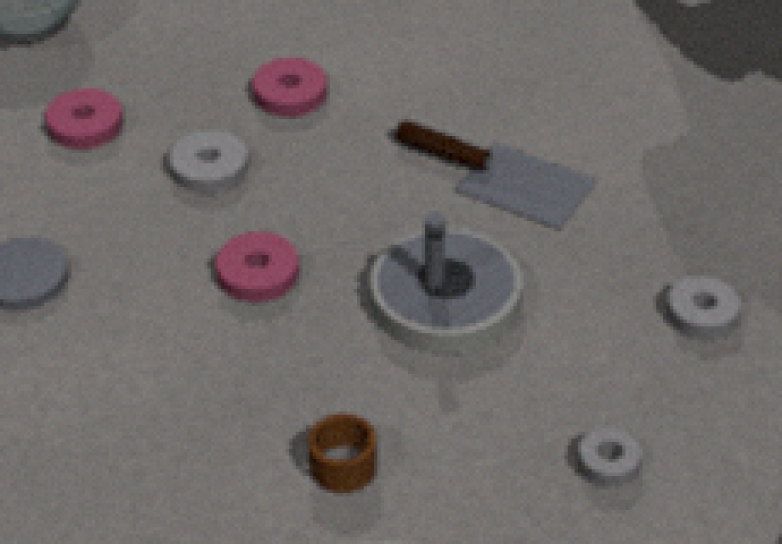

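The real widest ring is the aluminium one at top (395,263) / scene (261,227). The pink ones at top (355,233), (440,261) and (393,308) have its shape but the wrong colour. The middle ring is at top (237,284) and the small one at (236,220). Next I'll measure all of these precisely and zoom in on the spindle.

```bash
cat > h.py <<'E'
import numpy as np, cv2
from scipy.optimize import least_squares
def proj(p,P):
    P=np.atleast_2d(P); V=np.asarray(p["view"]);c=P@V[:3,:3].T+V[:3,3]
    c=c*[1,-1,-1]; u=c@np.asarray(p["camera_matrix"]).T
    return u[:,:2]/u[:,2:]
def ray_z(p,uv,z):
    f=lambda q:(proj(p,[[q[0],q[1],z]])[0]-uv)
    return least_squares(f,[0.5,0]).x
def tri(ps,uvs):
    f=lambda q:np.concatenate([proj(p,q)[0]-uv for p,uv in zip(ps,uvs)])
    r=least_squares(f,[0.5,0,.05]);return r.x,np.abs(r.fun).max()
t=np.linspace(0,2*np.pi,60)
def sil(p,x,y,r,z0,z1):
    P=np.concatenate([np.c_[x+r*np.cos(t),y+r*np.sin(t),0*t+z] for z in(z0,z1)])
    return cv2.convexHull(proj(p,P).astype(np.float32))
def silc(p,*a):
    m=cv2.moments(sil(p,*a));return np.array([m["m10"],m["m01"]])/m["m00"]
def from_blob(p,uv,r,z0,z1):
    f=lambda q:silc(p,q[0],q[1],r,z0,z1)-uv
    return least_squares(f,ray_z(p,uv,z1)).x
E
python3 - <<'E'
from h import *
from bench import cams,ctrl
T=cams.camera("top");S=cams.camera("scene")
import pickle;pickle.dump((T,S),open("ts.pkl","wb"))
bl=lambda im:cv2.GaussianBlur(im,(3,3),0)
for nm,(u,v),r in[("L",(394.6,263.4),.031),("M",(236.6,283.7),.026),("S",(235.9,220.6),.021)]:
    im=bl(T["color"]).astype(int).sum(2)/3; x0,y0=int(u)-24,int(v)-24; c=im[y0:y0+48,x0:x0+48]
    bg=np.median(c); hi=np.percentile(c,98); m=(c>(bg+hi)/2).astype(np.uint8)
    n,l,s,ce=cv2.connectedComponentsWithStats(m); k=1+np.argmax(s[1:,4])
    cnt,_=cv2.findContours((l==k).astype(np.uint8),cv2.RETR_EXTERNAL,cv2.CHAIN_APPROX_NONE)
    h=cv2.convexHull(cnt[0]); M=cv2.moments(h); uv=np.array([M["m10"],M["m01"]])/M["m00"]+[x0,y0]
    q=from_blob(T,uv,r,0,.016); a=cv2.contourArea(sil(T,*q,r,0,.016))
    q2=ray_z(T,uv,.016)
    print(nm,uv.round(2),"xy",q.round(4),"topface-only",q2.round(4),"area",M["m00"],a,"scene pred",proj(S,[[*q,.016]]).round(1), bg,hi)
a=T["color"][225:280,270:340,::-1];cv2.imwrite("pics/st_t.png",cv2.resize(a,None,fx=11,fy=10.9,interpolation=0)[:600,:800])
a=S["color"][235:290,300:365,::-1];cv2.imwrite("pics/st_s.png",cv2.resize(a,None,fx=10,fy=10,interpolation=0)[:600,:800])
E
```

```text
L [393.93 263.23] xy [ 0.514  -0.1949] topface-only [ 0.5136 -0.194 ] area 346.5 480.44597033341415 scene pred [[260.2 223.3]] 91.0 101.33333333333333
M [236.17 282.85] xy [0.4711 0.209 ] topface-only [0.471  0.2081] area 231.0 343.27637878991663 scene pred [[406.9 266.3]] 90.33333333333333 100.98000000000002
S [234.8  219.96] xy [0.6327 0.2113] topface-only [0.6318 0.2104] area 130.5 226.0310946960235 scene pred [[379.4 310.7]] 93.0 99.33333333333333
```

View pics/st_t.png

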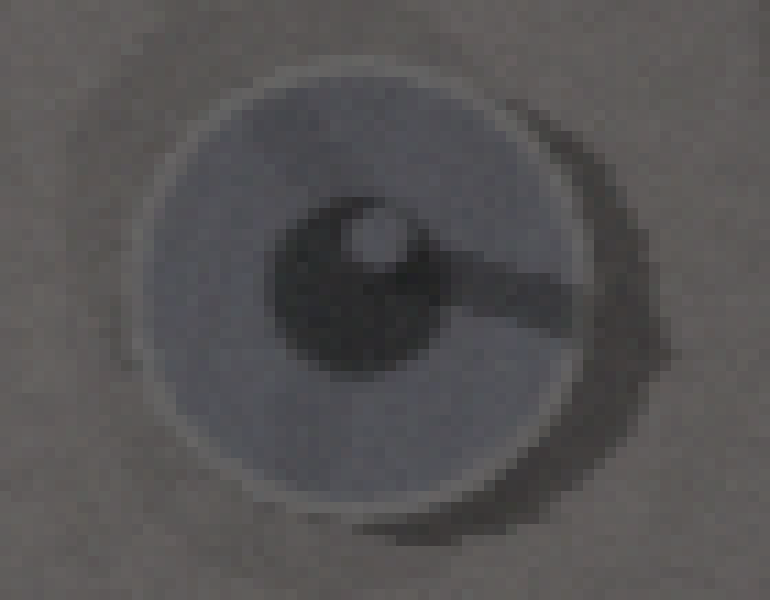

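View pics/st_s.png

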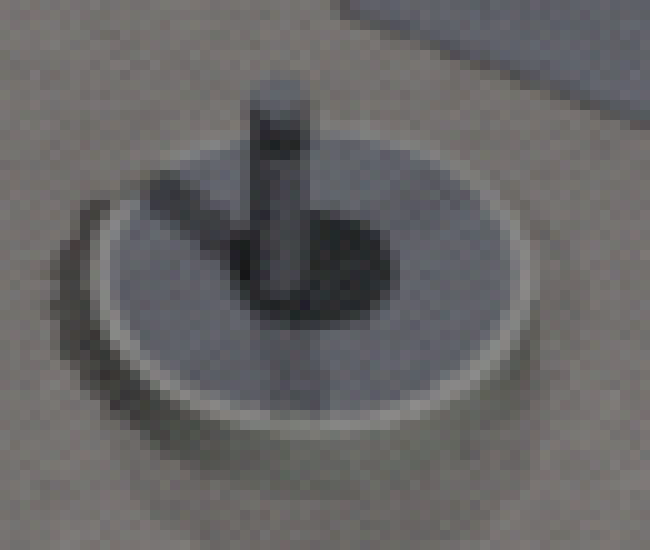

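```bash
cat >> h.py <<'E'
from scipy.optimize import minimize
def mask(p,x,y,r,z,box):
    x0,y0,w=box;k=8
    P=proj(p,np.c_[x+r*np.cos(t),y+r*np.sin(t),0*t+z])
    im=np.zeros((w*k,w*k),np.uint8); q=((P-[x0,y0]+.5)*k*16).round().astype(np.int32)  # pixel centres at integers
    cv2.fillPoly(im,[q],255,shift=4)
    return cv2.resize(im,(w,w),interpolation=cv2.INTER_AREA)/255.
def ncc(p,im,x,y,r,z,box,hole=True):
    m=mask(p,x,y,r,z,box); w=mask(p,x,y,r*1.18,z,box)
    tt=m-(mask(p,x,y,.0085,z,box) if hole else 0)
    x0,y0,n=box;c=im[y0:y0+n,x0:x0+n]; 
    mu=(w*tt).sum()/w.sum();mc=(w*c).sum()/w.sum();a=tt-mu;b=c-mc
    return (w*a*b).sum()/np.sqrt((w*a*a).sum()*(w*b*b).sum())
def find(p,uv,r,z,hole=True,half=34,sign=1):
    im=p["color"].astype(float).mean(2); box=(int(uv[0])-half,int(uv[1])-half,2*half)
    g=ray_z(p,uv,z)
    f=lambda q:-sign*ncc(p,im,g[0]+q[0]/1e3,g[1]+q[1]/1e3,r,z,box,hole)
    s=minimize(f,[0,0],method="Nelder-Mead",options=dict(initial_simplex=[[-3,-2],[3,-2],[0,4]],xatol=.02,fatol=1e-5))
    return g+s.x/1e3,-s.fun
E
python3 - <<'E'
from h import *
import pickle
T,S=pickle.load(open("ts.pkl","rb"))
for nm,uT,uS,r in[("L",(394.2,263.4),(261,227),.031),("M",(236.4,283.5),(407.5,268.5),.026),("S",(235.5,220.3),(379,313),.021)]:
    print(nm,find(T,uT,r,.016),find(S,uS,r,.016))
for p,uv,ub in((T,(303.9,246.3),(302.6,250.6)),(S,(327.5,244.2),(331,263))):
    b,sc=find(p,ub,.055,.022,False,60); s=ray_z(p,uv,.083)
    print("base",b,sc,"tip",s,"tip on fit",find(p,uv,.007,.083,False,14))
q,e=tri([T,S],[(303.9,246.3),(327.5,244.2)]);print("tri",q,e)
E
```

```text
L (array([ 0.51426274, -0.19349425]), np.float64(0.8476985257834532)) (array([ 0.51852341, -0.18921235]), np.float64(0.8388601588572208))
M (array([0.47068034, 0.20849031]), np.float64(0.8204021305975293)) (array([0.4755864 , 0.21145358]), np.float64(0.8597022887724803))
S (array([0.63220594, 0.20984795]), np.float64(0.7986921490396658)) (array([0.63632133, 0.21286281]), np.float64(0.8049148353167478))
base [0.54942964 0.03945822] -0.04347052684910116 tip [0.55603957 0.03317009] tip on fit (array([0.55653655, 0.03302849]), np.float64(0.8864435833625061))
base [0.55652554 0.04454046] -0.0780613375392368 tip [0.56122516 0.03698865] tip on fit (array([0.56235016, 0.02373865]), np.float64(0.20711706636283284))
tri [0.55621862 0.03370483 0.07753912] 0.19112855967460973
```

```bash
cat > go.py <<'E'
import sys,numpy as np
from bench import ctrl
from scipy.spatial.transform import Rotation as R
def axes():
    o=ctrl.get_obs();q=o["eef_rot"];return o,R.from_quat([q[1],q[2],q[3],q[0]]).as_matrix()
def rel(x,y,z):
    o,M=axes();return (M.T@(np.array([x,y,z])-o["eef_pos"])).round(4)
if __name__=="__main__":
    o,M=axes();print("t",round(o["time_s"],2),"pos",o["eef_pos"].round(4),"F",o["wrist_force"].round(1),"op",round(o["opening"],3),"yaxis",M[:,1].round(3),"q1,q6",o["q"][[0,5]].round(2))
    if len(sys.argv)>3: print("offset",rel(*map(float,sys.argv[1:4])).tolist())
E
python3 go.py 0.516 -0.1915 0.25
```

```text
t 1.4 pos [0.2587 0.5135 0.4047] F [ 0.  -0.3  0. ] op 1.0 yaxis [ 0.45   0.893 -0.   ] q1,q6 [ 0.9  -0.21]
offset [-0.547, -0.5138, 0.1547]
```

```bash
python3 -m handwheel '[{"offset":[-0.15,-0.14,0.06],"spin":0,"grip":1},{"offset":[-0.547,-0.514,0.155],"spin":0,"grip":1},{"offset":[-0.547,-0.514,0.155],"spin":0,"grip":1},{"offset":[-0.547,-0.514,0.155],"spin":0,"grip":1},{"offset":[-0.547,-0.514,0.155],"spin":0,"grip":1},{"offset":[-0.547,-0.514,0.155],"spin":0,"grip":1},{"offset":[-0.547,-0.514,0.155],"spin":0,"grip":1},{"offset":[-0.547,-0.514,0.155],"spin":0,"grip":1},{"offset":[-0.547,-0.514,0.155],"spin":0,"grip":1},{"offset":[-0.547,-0.514,0.155],"spin":0,"grip":1},{"offset":[-0.547,-0.514,0.155],"spin":0,"grip":1},{"offset":[-0.547,-0.514,0.155],"spin":0,"grip":1},{"offset":[-0.547,-0.514,0.155],"spin":0,"grip":1},{"offset":[-0.547,-0.514,0.155],"spin":0,"grip":1},{"offset":[-0.547,-0.514,0.155],"spin":0,"grip":1},{"offset":[-0.547,-0.514,0.155],"spin":0,"grip":1},{"offset":[-0.547,-0.514,0.155],"spin":0,"grip":1}]'; python3 go.py 0.516 -0.1915 0.18
```

```text
time_s: 3.52
eef_pos: [0.5159, -0.1906, 0.2501]
eef_rot: [0.0, 0.231, 0.973, -0.0]
wrist_force: [0.4, 0.3, -0.2]
opening: 1.001
t 3.52 pos [ 0.5159 -0.1906  0.2501] F [ 0.4  0.3 -0.2] op 1.001 yaxis [ 0.449  0.894 -0.   ] q1,q6 [-0.57 -1.68]
offset [-0.0004, -0.0008, 0.0701]
```

```bash
python3 -m handwheel '[{"offset":[0,0,0.05],"spin":0,"grip":1},{"offset":[0,0,0.076],"spin":0,"grip":1},{"offset":[0,0,0.076],"spin":0,"grip":0.6},{"offset":[0,0,0.076],"spin":0,"grip":0.6},{"offset":[0,0,0.076],"spin":0,"grip":0.6},{"offset":[0,0,0.076],"spin":0,"grip":0.6}]'; python3 go.py
```

```text
time_s: 4.28
eef_pos: [0.5163, -0.1919, 0.1747]
eef_rot: [0.001, 0.231, 0.973, -0.0]
wrist_force: [-0.1, -0.5, -0.8]
opening: 0.691
t 4.28 pos [ 0.5163 -0.1919  0.1747] F [-0.1 -0.5 -0.8] op 0.691 yaxis [ 0.45   0.893 -0.   ] q1,q6 [-0.57 -1.68]
```

```bash
python3 -m handwheel '[{"offset":[0,0,0],"spin":0,"grip":0.85},{"offset":[0,0,0],"spin":0,"grip":0.85},{"offset":[0,0,0],"spin":90,"grip":0.85},{"offset":[0,0,0],"spin":90,"grip":0.85},{"offset":[0,0,0],"spin":90,"grip":0.85},{"offset":[0,0,0],"spin":90,"grip":0.85},{"offset":[0,0,0],"spin":90,"grip":0.85},{"offset":[0,0,0],"spin":90,"grip":0.85},{"offset":[0,0,0],"spin":90,"grip":0.85},{"offset":[0,0,0],"spin":90,"grip":0.85},{"offset":[0,0,0],"spin":90,"grip":0.85},{"offset":[0,0,0],"spin":90,"grip":0.4},{"offset":[0,0,0],"spin":90,"grip":0.4},{"offset":[0,0,0],"spin":90,"grip":0.4},{"offset":[0,0,0],"spin":90,"grip":0.4},{"offset":[0,0,0],"spin":90,"grip":0.4}]'; python3 go.py; python3 - <<'E'
from h import *
from bench import cams
T=cams.camera("top");S=cams.camera("scene")
cv2.imwrite("pics/g1t.png",cv2.resize(T["color"][210:310,340:450,::-1],None,fx=6,fy=6))
cv2.imwrite("pics/g1s.png",cv2.resize(S["color"][150:270,190:330,::-1],None,fx=5,fy=5))
E
```

```text
time_s: 6.28
eef_pos: [0.5161, -0.1918, 0.1747]
eef_rot: [0.0, 0.851, 0.525, 0.0]
wrist_force: [-2.5, 1.5, 9.0]
opening: 0.689
t 6.28 pos [ 0.5161 -0.1918  0.1747] F [-2.5  1.5  9. ] op 0.689 yaxis [ 0.894 -0.448  0.   ] q1,q6 [-0.57 -0.11]
```

View pics/g1s.png

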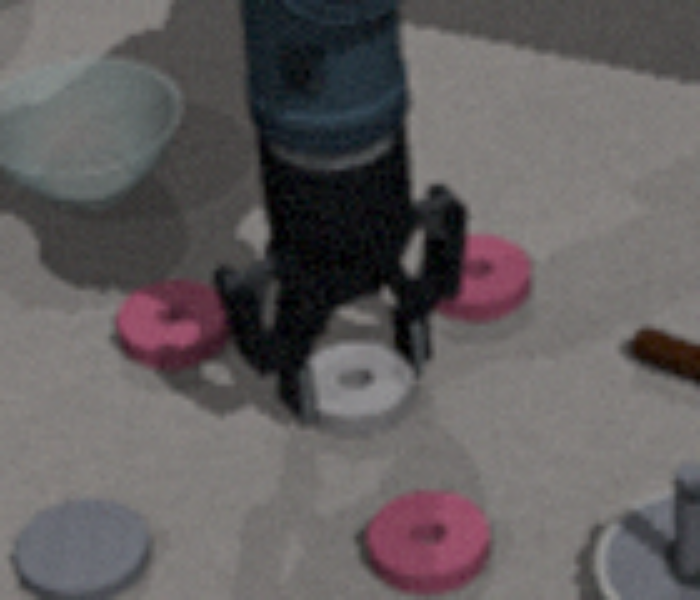

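The aluminium ring sits between the pads, near scene (260,226), and no pink ring is in the way. I'll measure it in the scene camera to get the camera-to-robot offset.

```bash
python3 - <<'E'
from h import *
from bench import cams
S=cams.camera("scene")
for h in(20,26,34):print(find(S,(261,225),.031,.016,half=h))
im=S["color"].astype(float).mean(2)
# hole only
g=ray_z(S,(261,225),.016)
for dx in(-2,0,2,4,6):print([round(ncc(S,im,.5161+dx/1e3,-.1918+dy/1e3,.031,.016,(227,191,68)),2) for dy in(-3,-1,1,3,5,7)])
E
python3 -m handwheel '[{"offset":[0,0,-0.03],"spin":0,"grip":0.4},{"offset":[0,0,-0.07],"spin":0,"grip":0.4},{"offset":[0,0,-0.07],"spin":0,"grip":0.4},{"offset":[0,0,-0.07],"spin":0,"grip":0.4}]'; python3 go.py
```

```text
(array([ 0.51994562, -0.1887747 ]), np.float64(0.731717897759806))
(array([ 0.51994562, -0.1887747 ]), np.float64(0.7317178977598061))
(array([ 0.51994562, -0.1887747 ]), np.float64(0.731717897759806))
[np.float64(0.44), np.float64(0.49), np.float64(0.51), np.float64(0.51), np.float64(0.48), np.float64(0.42)]
[np.float64(0.48), np.float64(0.56), np.float64(0.61), np.float64(0.61), np.float64(0.58), np.float64(0.51)]
[np.float64(0.51), np.float64(0.61), np.float64(0.68), np.float64(0.7), np.float64(0.66), np.float64(0.58)]
[np.float64(0.49), np.float64(0.6), np.float64(0.69), np.float64(0.73), np.float64(0.69), np.float64(0.61)]
[np.float64(0.44), np.float64(0.55), np.float64(0.64), np.float64(0.68), np.float64(0.66), np.float64(0.59)]
time_s: 6.92
eef_pos: [0.5155, -0.1914, 0.243]
eef_rot: [-0.0, 0.851, 0.525, -0.0]
wrist_force: [0.3, 0.8, -2.2]
opening: 0.69
t 6.92 pos [ 0.5155 -0.1914  0.243 ] F [ 0.3  0.8 -2.2] op 0.69 yaxis [ 0.893 -0.449 -0.001] q1,q6 [-0.57 -0.11]
```

```bash
python3 go.py 0.557 0.0342 0.27
```

```text
t 6.92 pos [ 0.5155 -0.1914  0.243 ] F [ 0.3  0.8 -2.2] op 0.69 yaxis [ 0.893 -0.449 -0.001] q1,q6 [-0.57 -0.11]
offset [0.2202, -0.0643, -0.0269]
```

```bash
python3 -m handwheel '[{"offset":[0.02,-0.006,-0.04],"spin":0,"grip":0.4},{"offset":[0.08,-0.024,-0.045],"spin":0,"grip":0.4},{"offset":[0.14,-0.042,-0.045],"spin":0,"grip":0.4},{"offset":[0.19,-0.055,-0.045],"spin":0,"grip":0.4},{"offset":[0.220,-0.064,-0.035],"spin":0,"grip":0.4},{"offset":[0.220,-0.064,-0.027],"spin":0,"grip":0.4},{"offset":[0.220,-0.064,-0.027],"spin":0,"grip":0.4},{"offset":[0.220,-0.064,-0.027],"spin":0,"grip":0.4}]'; python3 go.py 0.557 0.0342 0.26; python3 - <<'E'
from h import *
from bench import cams
S=cams.camera("scene")
cv2.imwrite("pics/g2s.png",cv2.resize(S["color"][150:300,250:410,::-1],None,fx=5,fy=4))
E
```

```text
time_s: 7.92
eef_pos: [0.5577, 0.0325, 0.2703]
eef_rot: [-0.0, 0.852, 0.524, -0.0]
wrist_force: [0.3, -0.4, -1.5]
opening: 0.689
t 7.92 pos [0.5577 0.0325 0.2703] F [ 0.3 -0.4 -1.5] op 0.689 yaxis [ 0.892 -0.451 -0.001] q1,q6 [-0.15  0.31]
offset [0.0013, -0.0014, 0.0103]
```

View pics/g2s.png

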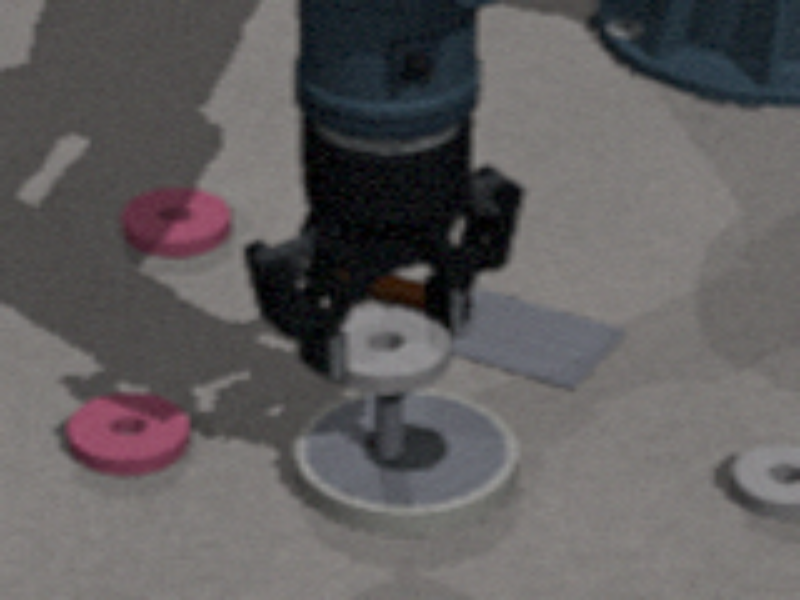

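```bash
python3 -m handwheel '[{"offset":[0,0,0],"spin":0,"grip":0.4},{"offset":[0,0,0],"spin":0,"grip":0.4}]'; python3 go.py 0.557 0.0342 0.26
```

```text
time_s: 8.22
eef_pos: [0.5579, 0.0331, 0.271]
eef_rot: [0.0, 0.852, 0.524, 0.0]
wrist_force: [-0.6, -0.3, 0.1]
opening: 0.694
t 8.22 pos [0.5579 0.0331 0.271 ] F [-0.6 -0.3  0.1] op 0.694 yaxis [ 0.893 -0.451  0.001] q1,q6 [-0.15  0.31]
offset [0.0006, -0.0013, 0.011]
```

```bash
python3 -m handwheel '[{"offset":[0.0005,-0.0013,0.006],"spin":0,"grip":0.4},{"offset":[0.0005,-0.0013,0.012],"spin":0,"grip":0.4},{"offset":[0.0005,-0.0013,0.013],"spin":0,"grip":0.4},{"offset":[0.0005,-0.0013,0.014],"spin":0,"grip":0.4},{"offset":[0.0005,-0.0013,0.014],"spin":0,"grip":0.4}]'; python3 go.py 0.557 0.0342 0.25
```

```text
time_s: 8.85
eef_pos: [0.5568, 0.0346, 0.2566]
eef_rot: [-0.0, 0.851, 0.524, -0.0]
wrist_force: [-0.2, 1.1, -1.4]
opening: 0.694
t 8.85 pos [0.5568 0.0346 0.2566] F [-0.2  1.1 -1.4] op 0.694 yaxis [ 0.893 -0.45  -0.   ] q1,q6 [-0.15  0.32]
offset [-0.0003, 0.0004, 0.0066]
```

```bash
python3 -m handwheel '[{"offset":[0,0,0.001],"spin":0,"grip":0.4},{"offset":[0,0,0.001],"spin":0,"grip":0.4}]'; python3 go.py 0.557 0.0342 0.25
```

```text
time_s: 9.1
eef_pos: [0.5568, 0.0346, 0.2557]
eef_rot: [0.0, 0.851, 0.524, -0.0]
wrist_force: [0.0, -0.5, -1.2]
opening: 0.691
t 9.1 pos [0.5568 0.0346 0.2557] F [ 0.  -0.5 -1.2] op 0.691 yaxis [ 0.893 -0.45  -0.   ] q1,q6 [-0.15  0.32]
offset [-0.0003, 0.0004, 0.0057]
```

```bash
python3 -m handwheel '[{"offset":[0,0,0.001],"spin":0,"grip":0.4},{"offset":[0,0,0.002],"spin":0,"grip":0.4}]'; python3 go.py
```

```text
time_s: 9.35
eef_pos: [0.5568, 0.0346, 0.2537]
eef_rot: [0.0, 0.851, 0.524, 0.0]
wrist_force: [-0.3, 0.2, -1.6]
opening: 0.692
t 9.35 pos [0.5568 0.0346 0.2537] F [-0.3  0.2 -1.6] op 0.692 yaxis [ 0.893 -0.45   0.   ] q1,q6 [-0.15  0.32]
```

```bash
python3 -m handwheel '[{"offset":[0,0,0.001],"spin":0,"grip":0.4},{"offset":[0,0,0.002],"spin":0,"grip":0.4}]'; python3 go.py
```

```text
time_s: 9.6
eef_pos: [0.557, 0.0346, 0.252]
eef_rot: [0.0, 0.851, 0.524, 0.0]
wrist_force: [0.4, -0.0, 1.8]
opening: 0.692
t 9.6 pos [0.557  0.0346 0.252 ] F [ 0.4 -0.   1.8] op 0.692 yaxis [ 0.893 -0.45   0.   ] q1,q6 [-0.15  0.32]
```

```bash
python3 -m handwheel '[{"offset":[0,0,0.001],"spin":0,"grip":0.4},{"offset":[0,0,0.002],"spin":0,"grip":0.4}]'; python3 go.py
```

```text
time_s: 9.85
eef_pos: [0.5574, 0.0347, 0.2507]
eef_rot: [0.0, 0.851, 0.524, 0.001]
wrist_force: [-1.6, 1.3, 9.2]
opening: 0.69
t 9.85 pos [0.5574 0.0347 0.2507] F [-1.6  1.3  9.2] op 0.69 yaxis [ 0.893 -0.45   0.002] q1,q6 [-0.15  0.32]
```

```bash
python3 -m handwheel '[{"offset":[0,0,0.001],"spin":0,"grip":0.4},{"offset":[0,0,0.001],"spin":0,"grip":0.4}]'; python3 go.py
```

```text
time_s: 10.1
eef_pos: [0.5575, 0.0346, 0.2496]
eef_rot: [0.001, 0.851, 0.524, 0.001]
wrist_force: [1.4, 0.3, 3.0]
opening: 0.689
t 10.1 pos [0.5575 0.0346 0.2496] F [1.4 0.3 3. ] op 0.689 yaxis [ 0.893 -0.45   0.002] q1,q6 [-0.15  0.32]
```

```bash
python3 -m handwheel '[{"offset":[0,0,0.001],"spin":0,"grip":0.4},{"offset":[0,0,0.001],"spin":0,"grip":0.4}]'; python3 go.py
```

```text
time_s: 10.35
eef_pos: [0.5573, 0.0346, 0.248]
eef_rot: [0.001, 0.851, 0.524, 0.001]
wrist_force: [3.2, 1.3, 3.0]
opening: 0.691
t 10.35 pos [0.5573 0.0346 0.248 ] F [3.2 1.3 3. ] op 0.691 yaxis [ 0.893 -0.45   0.002] q1,q6 [-0.15  0.32]
```

```bash
python3 -m handwheel '[{"offset":[0,0,0.002],"spin":0,"grip":0.4},{"offset":[0,0,0.004],"spin":0,"grip":0.4},{"offset":[0,0,0.006],"spin":0,"grip":0.4},{"offset":[0,0,0.008],"spin":0,"grip":0.4}]'; python3 go.py
```

```text
time_s: 10.85
eef_pos: [0.5569, 0.0348, 0.2395]
eef_rot: [-0.0, 0.851, 0.524, 0.0]
wrist_force: [3.8, 2.3, 3.8]
opening: 0.684
t 10.85 pos [0.5569 0.0348 0.2395] F [3.8 2.3 3.8] op 0.684 yaxis [ 0.893 -0.45  -0.   ] q1,q6 [-0.15  0.32]
```

```bash
python3 -m handwheel '[{"offset":[0,0,0.003],"spin":0,"grip":0.4},{"offset":[0,0,0.006],"spin":0,"grip":0.4},{"offset":[0,0,0.009],"spin":0,"grip":0.4},{"offset":[0,0,0.012],"spin":0,"grip":0.4}]'; python3 go.py
```

```text
time_s: 11.35
eef_pos: [0.5567, 0.0345, 0.2272]
eef_rot: [-0.0, 0.851, 0.524, -0.0]
wrist_force: [3.9, 0.6, 1.4]
opening: 0.686
t 11.35 pos [0.5567 0.0345 0.2272] F [3.9 0.6 1.4] op 0.686 yaxis [ 0.893 -0.45  -0.   ] q1,q6 [-0.15  0.32]
```

```bash
python3 -m handwheel '[{"offset":[0.0004,0.0007,0.003],"spin":0,"grip":0.4},{"offset":[0.0004,0.0007,0.006],"spin":0,"grip":0.4},{"offset":[0.0004,0.0007,0.009],"spin":0,"grip":0.4},{"offset":[0.0004,0.0007,0.012],"spin":0,"grip":0.4},{"offset":[0.0004,0.0007,0.015],"spin":0,"grip":0.4},{"offset":[0.0004,0.0007,0.018],"spin":0,"grip":0.4},{"offset":[0.0004,0.0007,0.021],"spin":0,"grip":0.4},{"offset":[0.0004,0.0007,0.024],"spin":0,"grip":0.4}]'; python3 go.py
```

```text
time_s: 12.35
eef_pos: [0.5576, 0.0347, 0.2035]
eef_rot: [-0.0, 0.851, 0.524, -0.0]
wrist_force: [-0.0, 0.3, -1.4]
opening: 0.692
t 12.35 pos [0.5576 0.0347 0.2035] F [-0.   0.3 -1.4] op 0.692 yaxis [ 0.893 -0.45  -0.   ] q1,q6 [-0.15  0.32]
```

```bash
python3 -m handwheel '[{"offset":[0,0,0.002],"spin":0,"grip":0.4},{"offset":[0,0,0.004],"spin":0,"grip":0.4},{"offset":[0,0,0.005],"spin":0,"grip":0.4}]'; python3 go.py
```

```text
time_s: 12.72
eef_pos: [0.5576, 0.0347, 0.1986]
eef_rot: [-0.0, 0.851, 0.524, -0.0]
wrist_force: [-0.2, 0.3, -1.0]
opening: 0.689
t 12.72 pos [0.5576 0.0347 0.1986] F [-0.2  0.3 -1. ] op 0.689 yaxis [ 0.893 -0.45  -0.   ] q1,q6 [-0.15  0.32]
```

```bash
python3 -m handwheel '[{"offset":[0,0,0.0005],"spin":0,"grip":0.4},{"offset":[0,0,0.001],"spin":0,"grip":0.4}]'; python3 go.py
```

```text
time_s: 12.98
eef_pos: [0.5577, 0.0347, 0.1977]
eef_rot: [0.0, 0.851, 0.524, 0.0]
wrist_force: [-0.2, -0.0, -0.0]
opening: 0.695
t 12.97 pos [0.5577 0.0347 0.1977] F [-0.2 -0.  -0. ] op 0.695 yaxis [ 0.893 -0.45   0.   ] q1,q6 [-0.15  0.32]
```

```bash
python3 -m handwheel '[{"offset":[0,0,0.0005],"spin":0,"grip":0.4},{"offset":[0,0,0.001],"spin":0,"grip":0.4}]'; python3 go.py
```

```text
time_s: 13.22
eef_pos: [0.5577, 0.0347, 0.1968]
eef_rot: [0.0, 0.851, 0.524, 0.0]
wrist_force: [-1.9, -0.4, 3.5]
opening: 0.696
t 13.22 pos [0.5577 0.0347 0.1968] F [-1.9 -0.4  3.5] op 0.696 yaxis [ 0.893 -0.45   0.   ] q1,q6 [-0.15  0.32]
```

```bash
python3 -m handwheel '[{"offset":[0,0,0.0003],"spin":0,"grip":0.4},{"offset":[0,0,0],"spin":0,"grip":0.85},{"offset":[0,0,0],"spin":0,"grip":0.85},{"offset":[0,0,0],"spin":0,"grip":0.85},{"offset":[0,0,-0.03],"spin":0,"grip":0.85},{"offset":[0,0,-0.08],"spin":0,"grip":0.95},{"offset":[0,0,-0.1],"spin":0,"grip":1},{"offset":[0,0,-0.1],"spin":0,"grip":1}]'; python3 go.py .4720 0.2095 0.27; python3 - <<'E'
from h import *
from bench import cams
S=cams.camera("scene")
cv2.imwrite("pics/g3s.png",cv2.resize(S["color"][150:300,250:410,::-1],None,fx=5,fy=4))
E
```

```text
time_s: 14.22
eef_pos: [0.5584, 0.0346, 0.2986]
eef_rot: [0.001, 0.851, 0.524, 0.002]
wrist_force: [0.0, -0.2, -0.2]
opening: 0.999
t 14.22 pos [0.5584 0.0346 0.2986] F [ 0.  -0.2 -0.2] op 0.999 yaxis [ 0.893 -0.45   0.004] q1,q6 [-0.15  0.32]
offset [0.1173, -0.156, 0.0281]
```

View pics/g3s.png

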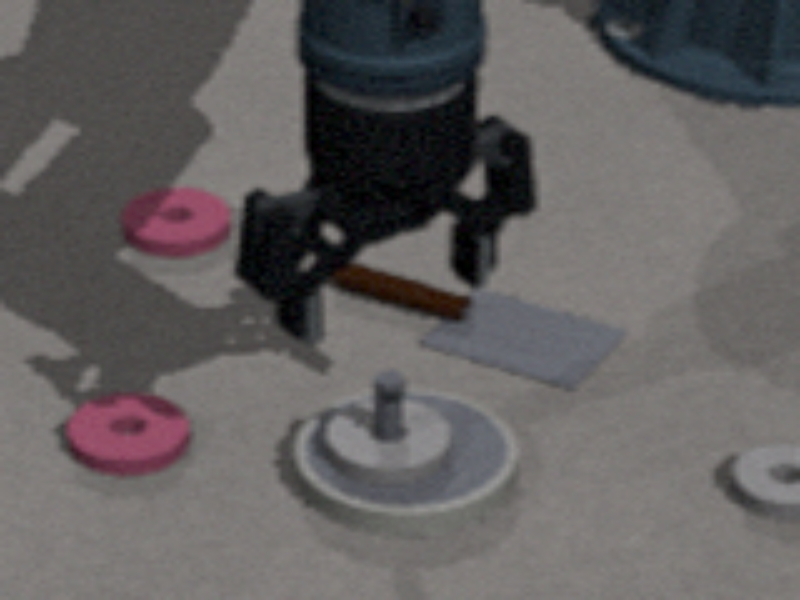

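```bash
python3 -m handwheel '[{"offset":[0.035,-0.045,0.005],"spin":0,"grip":1},{"offset":[0.07,-0.093,0.02],"spin":0,"grip":1},{"offset":[0.105,-0.14,0.03],"spin":0,"grip":1},{"offset":[0.1165,-0.1565,0.06],"spin":0,"grip":1},{"offset":[0.1165,-0.1565,0.09],"spin":0,"grip":1},{"offset":[0.1165,-0.1565,0.09],"spin":0,"grip":1}]'; python3 go.py .4715 0.209 0.177
```

```text
time_s: 15.02
eef_pos: [0.4679, 0.209, 0.203]
eef_rot: [-0.001, 0.851, 0.525, -0.004]
wrist_force: [0.4, -0.3, -0.2]
opening: 1.001
t 15.03 pos [0.4679 0.209  0.203 ] F [ 0.4 -0.3 -0.2] op 1.001 yaxis [ 0.893 -0.449 -0.006] q1,q6 [0.19 0.65]
offset [0.0017, 0.0033, 0.026]
```

```bash
python3 -m handwheel '[{"offset":[0,0,0],"spin":0,"grip":1},{"offset":[0,0,0.02],"spin":0,"grip":1},{"offset":[0,0,0.0295],"spin":0,"grip":1},{"offset":[0,0,0.0295],"spin":0,"grip":0.9}]'; python3 go.py .4715 0.209 0.177
```

```text
time_s: 15.52
eef_pos: [0.4704, 0.2088, 0.1772]
eef_rot: [-0.0, 0.852, 0.524, -0.0]
wrist_force: [-0.0, -0.9, -0.0]
opening: 0.899
t 15.53 pos [0.4704 0.2088 0.1772] F [-0.  -0.9 -0. ] op 0.899 yaxis [ 0.893 -0.451 -0.   ] q1,q6 [0.19 0.65]
offset [0.0007, 0.0009, 0.0002]
```

```bash
python3 -m handwheel '[{"offset":[0,0,0],"spin":0,"grip":0.4},{"offset":[0,0,0],"spin":0,"grip":0.4},{"offset":[0,0,0],"spin":0,"grip":0.4},{"offset":[0,0,0],"spin":0,"grip":0.4},{"offset":[0,0,0],"spin":0,"grip":0.75},{"offset":[0,0,0],"spin":0,"grip":0.75},{"offset":[0,0,0],"spin":-90,"grip":0.75},{"offset":[0,0,0],"spin":-90,"grip":0.75},{"offset":[0,0,0],"spin":-90,"grip":0.75},{"offset":[0,0,0],"spin":-90,"grip":0.75},{"offset":[0,0,0],"spin":-90,"grip":0.75},{"offset":[0,0,0],"spin":-90,"grip":0.75},{"offset":[0,0,0],"spin":-90,"grip":0.75},{"offset":[0,0,0],"spin":-90,"grip":0.75},{"offset":[0,0,0],"spin":-90,"grip":0.75},{"offset":[0,0,0],"spin":-90,"grip":0.3},{"offset":[0,0,0],"spin":-90,"grip":0.3},{"offset":[0,0,0],"spin":-90,"grip":0.3},{"offset":[0,0,0],"spin":-90,"grip":0.3}]'; python3 go.py
```

```text
time_s: 17.9
eef_pos: [0.4704, 0.2092, 0.178]
eef_rot: [-0.0, 0.232, 0.973, -0.0]
wrist_force: [-3.4, -1.1, 9.2]
opening: 0.578
t 17.9 pos [0.4704 0.2092 0.178 ] F [-3.4 -1.1  9.2] op 0.578 yaxis [ 0.451  0.892 -0.   ] q1,q6 [ 0.19 -0.91]
```

```bash
python3 -m handwheel '[{"offset":[0,0,-0.03],"spin":0,"grip":0.3},{"offset":[0,0,-0.08],"spin":0,"grip":0.3},{"offset":[0,0,-0.105],"spin":0,"grip":0.3},{"offset":[0,0,-0.105],"spin":0,"grip":0.3}]'; python3 go.py 0.5576 0.0347 0.27
```

```text
time_s: 18.4
eef_pos: [0.4711, 0.2094, 0.2842]
eef_rot: [0.002, 0.232, 0.973, 0.001]
wrist_force: [-0.3, 0.1, -1.7]
opening: 0.572
t 18.4 pos [0.4711 0.2094 0.2842] F [-0.3  0.1 -1.7] op 0.572 yaxis [0.451 0.892 0.003] q1,q6 [ 0.19 -0.92]
offset [-0.1559, -0.1169, 0.0145]
```

```bash
python3 -m handwheel '[{"offset":[-0.03,-0.022,-0.005],"spin":0,"grip":0.3},{"offset":[-0.07,-0.052,-0.005],"spin":0,"grip":0.3},{"offset":[-0.115,-0.086,-0.005],"spin":0,"grip":0.3},{"offset":[-0.145,-0.108,0],"spin":0,"grip":0.3},{"offset":[-0.1565,-0.1165,0.005],"spin":0,"grip":0.3},{"offset":[-0.1565,-0.1165,0.012],"spin":0,"grip":0.3},{"offset":[-0.1565,-0.1165,0.012],"spin":0,"grip":0.3},{"offset":[-0.1565,-0.1165,0.012],"spin":0,"grip":0.3},{"offset":[-0.1565,-0.1165,0.012],"spin":0,"grip":0.3}]'; python3 go.py 0.5576 0.0347 0.262; python3 - <<'E'
from h import *
from bench import cams
S=cams.camera("scene")
cv2.imwrite("pics/g4s.png",cv2.resize(S["color"][150:300,250:410,::-1],None,fx=5,fy=4))
E
python3 go.py 0.5576 0.0347 0.262
```

```text
time_s: 19.52
eef_pos: [0.5575, 0.0355, 0.2705]
eef_rot: [0.0, 0.231, 0.973, 0.0]
wrist_force: [0.2, -0.5, -0.7]
opening: 0.577
t 19.52 pos [0.5575 0.0355 0.2705] F [ 0.2 -0.5 -0.7] op 0.577 yaxis [0.449 0.894 0.   ] q1,q6 [-0.15 -1.25]
offset [-0.0005, -0.0007, 0.0085]
t 19.57 pos [0.5576 0.0354 0.2706] F [ 0.5  1.1 -0.5] op 0.572 yaxis [0.449 0.893 0.   ] q1,q6 [-0.15 -1.25]
offset [-0.0003, -0.0006, 0.0086]
```

View pics/g4s.png

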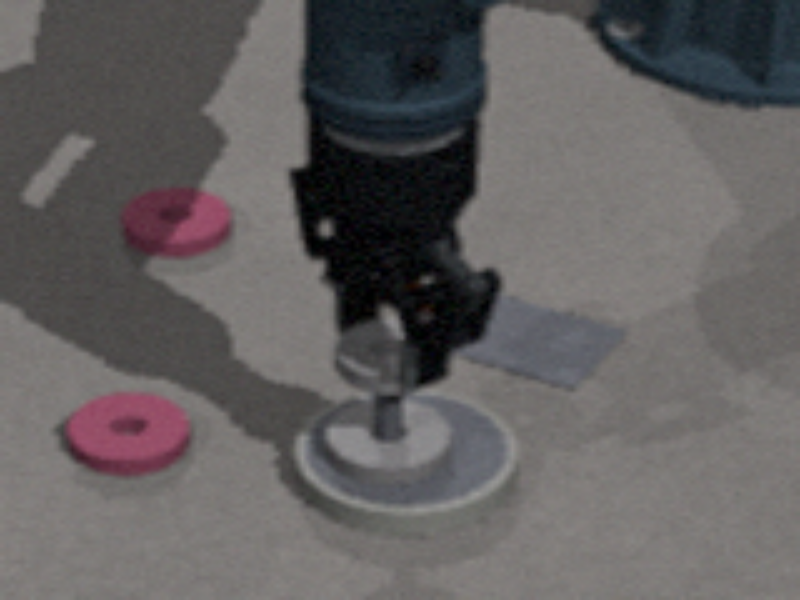

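```bash
python3 -m handwheel '[{"offset":[-0.0003,-0.0006,0.005],"spin":0,"grip":0.3},{"offset":[-0.0003,-0.0006,0.008],"spin":0,"grip":0.3},{"offset":[-0.0003,-0.0006,0.009],"spin":0,"grip":0.3},{"offset":[-0.0003,-0.0006,0.010],"spin":0,"grip":0.3},{"offset":[-0.0003,-0.0006,0.011],"spin":0,"grip":0.3}]'; python3 go.py
```

```text
time_s: 20.2
eef_pos: [0.5577, 0.034, 0.2592]
eef_rot: [0.0, 0.231, 0.973, 0.0]
wrist_force: [0.8, 0.9, -0.8]
opening: 0.575
t 20.2 pos [0.5577 0.034  0.2592] F [ 0.8  0.9 -0.8] op 0.575 yaxis [0.45  0.893 0.   ] q1,q6 [-0.15 -1.26]
```

```bash
python3 -m handwheel '[{"offset":[0,0,0.001],"spin":0,"grip":0.3},{"offset":[0,0,0.002],"spin":0,"grip":0.3}]'; python3 go.py
```

```text
time_s: 20.45
eef_pos: [0.5577, 0.034, 0.2572]
eef_rot: [0.0, 0.231, 0.973, 0.0]
wrist_force: [-0.3, 0.0, -0.6]
opening: 0.574
t 20.45 pos [0.5577 0.034  0.2572] F [-0.3  0.  -0.6] op 0.574 yaxis [0.45  0.893 0.   ] q1,q6 [-0.15 -1.26]
```

```bash
python3 -m handwheel '[{"offset":[0,0,0.001],"spin":0,"grip":0.3},{"offset":[0,0,0.0015],"spin":0,"grip":0.3}]'; python3 go.py
```

```text
time_s: 20.7
eef_pos: [0.5577, 0.034, 0.2558]
eef_rot: [0.0, 0.231, 0.973, 0.0]
wrist_force: [-0.1, 0.6, 1.6]
opening: 0.575
t 20.7 pos [0.5577 0.034  0.2558] F [-0.1  0.6  1.6] op 0.575 yaxis [0.45  0.893 0.   ] q1,q6 [-0.15 -1.26]
```

On the spindle and touching the catches. I'll push on in small steps.

```bash
python3 -m handwheel '[{"offset":[0,0,0.001],"spin":0,"grip":0.3},{"offset":[0,0,0.0015],"spin":0,"grip":0.3}]'; python3 go.py
```

```text
time_s: 20.95
eef_pos: [0.558, 0.0341, 0.2547]
eef_rot: [0.001, 0.231, 0.973, 0.0]
wrist_force: [0.3, 2.2, 5.4]
opening: 0.577
t 20.95 pos [0.558  0.0341 0.2547] F [0.3 2.2 5.4] op 0.577 yaxis [0.45  0.893 0.001] q1,q6 [-0.15 -1.26]
```

```bash
python3 -m handwheel '[{"offset":[0,0,0.001],"spin":0,"grip":0.3},{"offset":[0,0,0.001],"spin":0,"grip":0.3}]'; python3 go.py
```

```text
time_s: 21.2
eef_pos: [0.5581, 0.0342, 0.254]
eef_rot: [0.001, 0.231, 0.973, 0.0]
wrist_force: [0.1, 2.2, 5.5]
opening: 0.575
t 21.2 pos [0.5581 0.0342 0.254 ] F [0.1 2.2 5.5] op 0.575 yaxis [0.45  0.893 0.001] q1,q6 [-0.15 -1.26]
```

```bash
python3 -m handwheel '[{"offset":[0,0,0.001],"spin":0,"grip":0.3},{"offset":[0,0,0.001],"spin":0,"grip":0.3}]'; python3 go.py
```

```text
time_s: 21.45
eef_pos: [0.5583, 0.0342, 0.2534]
eef_rot: [0.001, 0.231, 0.973, 0.0]
wrist_force: [-0.5, 2.3, 9.0]
opening: 0.573
t 21.45 pos [0.5583 0.0342 0.2534] F [-0.5  2.3  9. ] op 0.573 yaxis [0.45  0.893 0.001] q1,q6 [-0.15 -1.26]
```

```bash
python3 -m handwheel '[{"offset":[0.0002,0.0005,0.001],"spin":0,"grip":0.3},{"offset":[0.0002,0.0005,0.001],"spin":0,"grip":0.3}]'; python3 go.py
```

```text
time_s: 21.7
eef_pos: [0.558, 0.0345, 0.2516]
eef_rot: [0.001, 0.231, 0.973, 0.0]
wrist_force: [1.0, 1.0, 3.7]
opening: 0.576
t 21.7 pos [0.558  0.0345 0.2516] F [1.  1.  3.7] op 0.576 yaxis [0.45  0.893 0.   ] q1,q6 [-0.15 -1.25]
```

```bash
python3 -m handwheel '[{"offset":[0,0,0.001],"spin":0,"grip":0.3},{"offset":[0,0,0.001],"spin":0,"grip":0.3}]'; python3 go.py
```

```text
time_s: 21.95
eef_pos: [0.5578, 0.0345, 0.2501]
eef_rot: [0.0, 0.231, 0.973, 0.0]
wrist_force: [1.3, 2.5, 2.8]
opening: 0.575
t 21.95 pos [0.5578 0.0345 0.2501] F [1.3 2.5 2.8] op 0.575 yaxis [0.45  0.893 0.   ] q1,q6 [-0.15 -1.25]
```

```bash
python3 -m handwheel '[{"offset":[0,0,0.001],"spin":0,"grip":0.3},{"offset":[0,0,0.001],"spin":0,"grip":0.3}]'; python3 go.py
```

```text
time_s: 22.2
eef_pos: [0.5577, 0.0345, 0.2489]
eef_rot: [-0.0, 0.231, 0.973, 0.0]
wrist_force: [1.3, 1.6, 1.5]
opening: 0.576
t 22.2 pos [0.5577 0.0345 0.2489] F [1.3 1.6 1.5] op 0.576 yaxis [0.45  0.893 0.   ] q1,q6 [-0.15 -1.25]
```

```bash
python3 -m handwheel '[{"offset":[0,0.0005,0.003],"spin":0,"grip":0.3},{"offset":[0,0.0005,0.006],"spin":0,"grip":0.3},{"offset":[0,0.0005,0.009],"spin":0,"grip":0.3},{"offset":[0,0.0005,0.012],"spin":0,"grip":0.3}]'; python3 go.py
```

```text
time_s: 22.7
eef_pos: [0.5579, 0.0349, 0.2369]
eef_rot: [-0.0, 0.231, 0.973, -0.0]
wrist_force: [0.8, 2.1, 0.5]
opening: 0.576
t 22.7 pos [0.5579 0.0349 0.2369] F [0.8 2.1 0.5] op 0.576 yaxis [ 0.45   0.893 -0.   ] q1,q6 [-0.15 -1.25]
```

```bash
python3 -m handwheel '[{"offset":[0,0,0.003],"spin":0,"grip":0.3},{"offset":[0,0,0.006],"spin":0,"grip":0.3},{"offset":[0,0,0.009],"spin":0,"grip":0.3},{"offset":[0,0,0.012],"spin":0,"grip":0.3},{"offset":[0,0,0.015],"spin":0,"grip":0.3}]'; python3 go.py
```

```text
time_s: 23.32
eef_pos: [0.5579, 0.0349, 0.2219]
eef_rot: [-0.0, 0.231, 0.973, -0.0]
wrist_force: [-1.3, 0.2, -0.7]
opening: 0.58
t 23.32 pos [0.5579 0.0349 0.2219] F [-1.3  0.2 -0.7] op 0.58 yaxis [ 0.45   0.893 -0.   ] q1,q6 [-0.15 -1.25]
```

```bash
python3 -m handwheel '[{"offset":[0,0,0.002],"spin":0,"grip":0.3},{"offset":[0,0,0.004],"spin":0,"grip":0.3}]'; python3 go.py
```

```text
time_s: 23.58
eef_pos: [0.558, 0.035, 0.2181]
eef_rot: [0.0, 0.231, 0.973, -0.0]
wrist_force: [-0.0, -0.2, -0.5]
opening: 0.578
t 23.57 pos [0.558  0.035  0.2181] F [-0.  -0.2 -0.5] op 0.578 yaxis [0.45  0.893 0.   ] q1,q6 [-0.15 -1.25]
```

```bash
python3 -m handwheel '[{"offset":[0,0,0.0005],"spin":0,"grip":0.3},{"offset":[0,0,0.001],"spin":0,"grip":0.3}]'; python3 go.py
```

```text
time_s: 23.82
eef_pos: [0.558, 0.035, 0.2172]
eef_rot: [0.0, 0.231, 0.973, 0.0]
wrist_force: [-0.2, 0.4, -0.3]
opening: 0.578
t 23.82 pos [0.558  0.035  0.2172] F [-0.2  0.4 -0.3] op 0.578 yaxis [0.45  0.893 0.   ] q1,q6 [-0.15 -1.25]
```

```bash
python3 -m handwheel '[{"offset":[0,0,0.0005],"spin":0,"grip":0.3},{"offset":[0,0,0.001],"spin":0,"grip":0.3}]'; python3 go.py
```

```text
time_s: 24.08
eef_pos: [0.5579, 0.035, 0.2162]
eef_rot: [0.0, 0.231, 0.973, 0.0]
wrist_force: [-0.9, -0.2, -1.2]
opening: 0.578
t 24.07 pos [0.5579 0.035  0.2162] F [-0.9 -0.2 -1.2] op 0.578 yaxis [0.45  0.893 0.   ] q1,q6 [-0.15 -1.25]
```

```bash
python3 -m handwheel '[{"offset":[0,0,0.0005],"spin":0,"grip":0.3},{"offset":[0,0,0.001],"spin":0,"grip":0.3}]'; python3 go.py
```

```text
time_s: 24.32
eef_pos: [0.558, 0.035, 0.216]
eef_rot: [-0.0, 0.231, 0.973, -0.0]
wrist_force: [-4.2, -0.1, 10.2]
opening: 0.577
t 24.32 pos [0.558 0.035 0.216] F [-4.2 -0.1 10.2] op 0.577 yaxis [ 0.45   0.893 -0.   ] q1,q6 [-0.15 -1.25]
```

```bash
python3 -m handwheel '[{"offset":[0,0,0.0003],"spin":0,"grip":0.3},{"offset":[0,0,0.0005],"spin":0,"grip":0.3}]'; python3 go.py
```

```text
time_s: 24.58
eef_pos: [0.558, 0.035, 0.216]
eef_rot: [-0.0, 0.231, 0.973, -0.0]
wrist_force: [-6.6, -0.0, 12.8]
opening: 0.576
t 24.57 pos [0.558 0.035 0.216] F [-6.6 -0.  12.8] op 0.576 yaxis [ 0.45   0.893 -0.   ] q1,q6 [-0.15 -1.25]
```

Seated at 0.216, exactly as predicted. I'll back off slightly, release and rise.

```bash
python3 -m handwheel '[{"offset":[0,0,-0.001],"spin":0,"grip":0.3},{"offset":[0,0,-0.001],"spin":0,"grip":0.75},{"offset":[0,0,-0.001],"spin":0,"grip":0.75},{"offset":[0,0,-0.001],"spin":0,"grip":0.75},{"offset":[0,0,-0.03],"spin":0,"grip":0.75},{"offset":[0,0,-0.07],"spin":0,"grip":0.85},{"offset":[0,0,-0.085],"spin":0,"grip":0.9},{"offset":[0,0,-0.085],"spin":0,"grip":0.9}]'; python3 go.py .633 .2105 0.27; python3 - <<'E'
from h import *
from bench import cams
S=cams.camera("scene")
cv2.imwrite("pics/g5s.png",cv2.resize(S["color"][150:350,250:410,::-1],None,fx=4,fy=3))
E
```

```text
time_s: 25.58
eef_pos: [0.5582, 0.035, 0.3005]
eef_rot: [0.001, 0.231, 0.973, 0.0]
wrist_force: [-0.5, -0.1, 0.2]
opening: 0.905
t 25.57 pos [0.5582 0.035  0.3005] F [-0.5 -0.1  0.2] op 0.905 yaxis [0.45  0.893 0.001] q1,q6 [-0.15 -1.25]
offset [0.0123, 0.1904, 0.0306]
```

View pics/g5s.png

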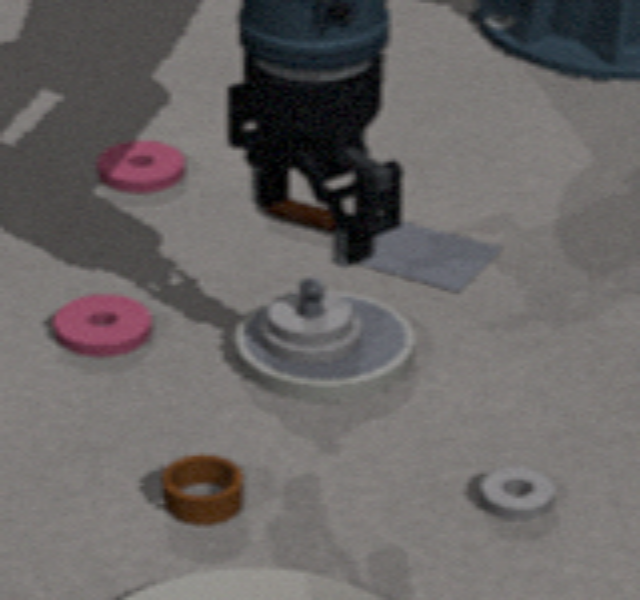

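```bash
python3 -m handwheel '[{"offset":[0.003,0.045,0],"spin":0,"grip":0.9},{"offset":[0.007,0.1,0.01],"spin":0,"grip":0.9},{"offset":[0.011,0.155,0.02],"spin":0,"grip":0.9},{"offset":[0.0125,0.19,0.05],"spin":0,"grip":0.9},{"offset":[0.0125,0.19,0.09],"spin":0,"grip":0.9},{"offset":[0.0125,0.19,0.09],"spin":0,"grip":0.9},{"offset":[0.0125,0.19,0.11],"spin":0,"grip":0.9},{"offset":[0.0125,0.19,0.11],"spin":0,"grip":0.9},{"offset":[0.0125,0.19,0.11],"spin":0,"grip":0.9}]'; python3 go.py .6326 .2105 0.178
```

```text
time_s: 26.75
eef_pos: [0.6327, 0.2099, 0.1907]
eef_rot: [0.001, 0.232, 0.973, 0.0]
wrist_force: [0.3, 0.3, 0.7]
opening: 0.895
t 26.75 pos [0.6327 0.2099 0.1907] F [0.3 0.3 0.7] op 0.895 yaxis [0.451 0.893 0.001] q1,q6 [ 0.14 -0.96]
offset [0.0004, 0.0005, 0.0127]
```

```bash
python3 -m handwheel '[{"offset":[0.0004,0.0005,0.0125],"spin":0,"grip":0.7},{"offset":[0.0004,0.0005,0.0125],"spin":0,"grip":0.3},{"offset":[0.0004,0.0005,0.0125],"spin":0,"grip":0.3},{"offset":[0.0004,0.0005,0.0125],"spin":0,"grip":0.3},{"offset":[0.0004,0.0005,0.0125],"spin":0,"grip":0.3},{"offset":[0.0004,0.0005,0.0125],"spin":0,"grip":0.62},{"offset":[0.0004,0.0005,0.0125],"spin":0,"grip":0.62},{"offset":[0.0004,0.0005,0.0125],"spin":90,"grip":0.62},{"offset":[0.0004,0.0005,0.0125],"spin":90,"grip":0.62},{"offset":[0.0004,0.0005,0.0125],"spin":90,"grip":0.62},{"offset":[0.0004,0.0005,0.0125],"spin":90,"grip":0.62},{"offset":[0.0004,0.0005,0.0125],"spin":90,"grip":0.62},{"offset":[0.0004,0.0005,0.0125],"spin":90,"grip":0.62},{"offset":[0.0004,0.0005,0.0125],"spin":90,"grip":0.62},{"offset":[0.0004,0.0005,0.0125],"spin":90,"grip":0.62},{"offset":[0.0004,0.0005,0.0125],"spin":90,"grip":0.62},{"offset":[0.0004,0.0005,0.0125],"spin":90,"grip":0.2},{"offset":[0.0004,0.0005,0.0125],"spin":90,"grip":0.2},{"offset":[0.0004,0.0005,0.0125],"spin":90,"grip":0.2},{"offset":[0.0004,0.0005,0.0125],"spin":90,"grip":0.2}]'; python3 go.py
```

```text
time_s: 29.25
eef_pos: [0.6325, 0.211, 0.1779]
eef_rot: [0.0, 0.851, 0.525, 0.001]
wrist_force: [-0.9, -0.2, 6.2]
opening: 0.456
t 29.25 pos [0.6325 0.211  0.1779] F [-0.9 -0.2  6.2] op 0.456 yaxis [ 0.893 -0.449  0.001] q1,q6 [0.14 0.61]
```

```bash
python3 -m handwheel '[{"offset":[0,0,-0.02],"spin":0,"grip":0.2},{"offset":[0,0,-0.06],"spin":0,"grip":0.2},{"offset":[-0.005,0,-0.1],"spin":0,"grip":0.2},{"offset":[-0.03,0.002,-0.11],"spin":0,"grip":0.2},{"offset":[-0.08,0.005,-0.11],"spin":0,"grip":0.2},{"offset":[-0.13,0.0085,-0.11],"spin":0,"grip":0.2},{"offset":[-0.17,0.011,-0.105],"spin":0,"grip":0.2},{"offset":[-0.191,0.0125,-0.1],"spin":0,"grip":0.2},{"offset":[-0.191,0.0125,-0.093],"spin":0,"grip":0.2},{"offset":[-0.191,0.0125,-0.093],"spin":0,"grip":0.2},{"offset":[-0.191,0.0125,-0.093],"spin":0,"grip":0.2},{"offset":[-0.191,0.0125,-0.093],"spin":0,"grip":0.2}]'; python3 go.py 0.5578 0.0348 0.262; python3 - <<'E'
from h import *
from bench import cams
S=cams.camera("scene")
cv2.imwrite("pics/g6s.png",cv2.resize(S["color"][150:350,250:410,::-1],None,fx=4,fy=3))
E
python3 go.py 0.5578 0.0348 0.262
```

```text
time_s: 30.75
eef_pos: [0.5576, 0.0355, 0.2703]
eef_rot: [0.0, 0.851, 0.525, 0.0]
wrist_force: [0.7, -0.7, -0.3]
opening: 0.46
t 30.75 pos [0.5576 0.0355 0.2703] F [ 0.7 -0.7 -0.3] op 0.46 yaxis [ 0.894 -0.449  0.   ] q1,q6 [-0.15  0.32]
offset [-0.0005, 0.0004, 0.0083]
t 30.8 pos [0.5576 0.0354 0.2703] F [-0.4  0.8 -0.6] op 0.46 yaxis [ 0.893 -0.449  0.   ] q1,q6 [-0.15  0.32]
offset [-0.0004, 0.0004, 0.0083]
```

View pics/g6s.png

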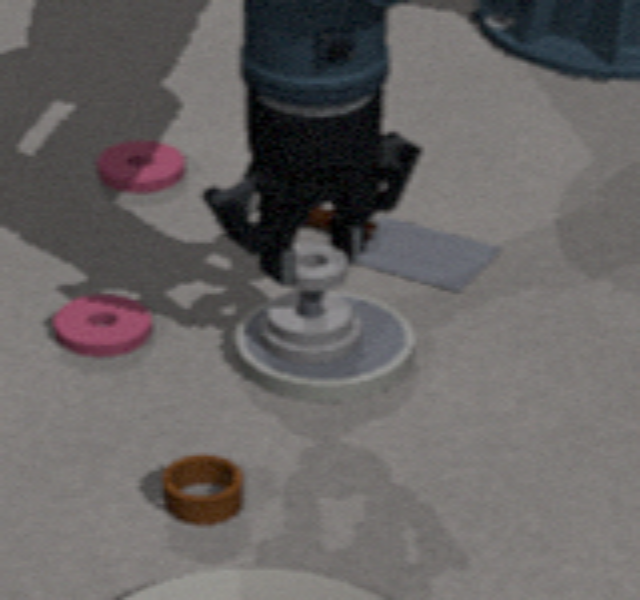

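```bash
python3 -m handwheel '[{"offset":[0,0.0002,0.005],"spin":0,"grip":0.2},{"offset":[0,0.0002,0.008],"spin":0,"grip":0.2},{"offset":[0,0.0002,0.009],"spin":0,"grip":0.2},{"offset":[0,0.0002,0.010],"spin":0,"grip":0.2},{"offset":[0,0.0002,0.011],"spin":0,"grip":0.2}]'; python3 go.py
```

```text
time_s: 31.42
eef_pos: [0.5576, 0.0346, 0.2592]
eef_rot: [0.0, 0.851, 0.524, 0.0]
wrist_force: [1.0, 0.3, -0.8]
opening: 0.462
t 31.43 pos [0.5576 0.0346 0.2592] F [ 1.   0.3 -0.8] op 0.462 yaxis [ 0.893 -0.45   0.   ] q1,q6 [-0.15  0.32]
```

```bash
python3 -m handwheel '[{"offset":[0,0,0.001],"spin":0,"grip":0.2},{"offset":[0,0,0.002],"spin":0,"grip":0.2}]'; python3 go.py
```

```text
time_s: 31.68
eef_pos: [0.5575, 0.0346, 0.2572]
eef_rot: [0.0, 0.851, 0.524, 0.0]
wrist_force: [-0.4, 0.7, 0.2]
opening: 0.463
t 31.68 pos [0.5575 0.0346 0.2572] F [-0.4  0.7  0.2] op 0.463 yaxis [ 0.893 -0.45   0.   ] q1,q6 [-0.15  0.32]
```

```bash
python3 -m handwheel '[{"offset":[0,0,0.001],"spin":0,"grip":0.2},{"offset":[0,0,0.0015],"spin":0,"grip":0.2}]'; python3 go.py
```

```text
time_s: 31.92
eef_pos: [0.5575, 0.0346, 0.2556]
eef_rot: [-0.0, 0.851, 0.524, -0.0]
wrist_force: [-0.3, -0.8, 0.7]
opening: 0.46
t 31.93 pos [0.5575 0.0346 0.2556] F [-0.3 -0.8  0.7] op 0.46 yaxis [ 0.893 -0.45  -0.   ] q1,q6 [-0.15  0.32]
```

```bash
python3 -m handwheel '[{"offset":[0,0,0.001],"spin":0,"grip":0.2},{"offset":[0,0,0.0015],"spin":0,"grip":0.2}]'; python3 go.py
```

```text
time_s: 32.17
eef_pos: [0.5577, 0.0347, 0.2545]
eef_rot: [0.0, 0.851, 0.524, 0.0]
wrist_force: [-0.2, -0.1, 3.6]
opening: 0.459
t 32.17 pos [0.5577 0.0347 0.2545] F [-0.2 -0.1  3.6] op 0.459 yaxis [ 0.893 -0.45   0.001] q1,q6 [-0.15  0.32]
```

```bash
python3 -m handwheel '[{"offset":[0,0,0.001],"spin":0,"grip":0.2},{"offset":[0,0,0.001],"spin":0,"grip":0.2}]'; python3 go.py
```

```text
time_s: 32.42
eef_pos: [0.5579, 0.0347, 0.2539]
eef_rot: [0.0, 0.851, 0.524, 0.001]
wrist_force: [0.2, 1.8, 4.3]
opening: 0.461
t 32.42 pos [0.5579 0.0347 0.2539] F [0.2 1.8 4.3] op 0.461 yaxis [ 0.893 -0.45   0.001] q1,q6 [-0.15  0.32]
```

```bash
python3 -m handwheel '[{"offset":[0,0,0.001],"spin":0,"grip":0.2},{"offset":[0,0,0.001],"spin":0,"grip":0.2}]'; python3 go.py
```

```text
time_s: 32.67
eef_pos: [0.5581, 0.0346, 0.2531]
eef_rot: [0.001, 0.851, 0.524, 0.001]
wrist_force: [0.4, 0.5, 5.5]
opening: 0.46
t 32.67 pos [0.5581 0.0346 0.2531] F [0.4 0.5 5.5] op 0.46 yaxis [ 0.893 -0.45   0.002] q1,q6 [-0.15  0.32]
```

```bash
python3 -m handwheel '[{"offset":[0,0,0.001],"spin":0,"grip":0.2},{"offset":[0,0,0.001],"spin":0,"grip":0.2}]'; python3 go.py
```

```text
time_s: 32.92
eef_pos: [0.5581, 0.0345, 0.2519]
eef_rot: [0.001, 0.851, 0.524, 0.001]
wrist_force: [0.7, 1.1, 4.4]
opening: 0.457
t 32.92 pos [0.5581 0.0345 0.2519] F [0.7 1.1 4.4] op 0.457 yaxis [ 0.893 -0.45   0.002] q1,q6 [-0.15  0.32]
```

```bash
python3 -m handwheel '[{"offset":[0,0,0.001],"spin":0,"grip":0.2},{"offset":[0,0,0.001],"spin":0,"grip":0.2}]'; python3 go.py
```

```text
time_s: 33.17
eef_pos: [0.5578, 0.0345, 0.2503]
eef_rot: [0.0, 0.851, 0.524, 0.0]
wrist_force: [3.4, -0.2, 1.6]
opening: 0.46
t 33.17 pos [0.5578 0.0345 0.2503] F [ 3.4 -0.2  1.6] op 0.46 yaxis [ 0.893 -0.45   0.001] q1,q6 [-0.15  0.32]
```

```bash
python3 -m handwheel '[{"offset":[0,0,0.001],"spin":0,"grip":0.2},{"offset":[0,0,0.001],"spin":0,"grip":0.2}]'; python3 go.py
```

```text
time_s: 33.42
eef_pos: [0.5576, 0.0346, 0.2491]
eef_rot: [0.0, 0.851, 0.524, 0.0]
wrist_force: [2.0, 0.9, 2.8]
opening: 0.458
t 33.42 pos [0.5576 0.0346 0.2491] F [2.  0.9 2.8] op 0.458 yaxis [ 0.893 -0.45   0.   ] q1,q6 [-0.15  0.32]
```

```bash
python3 -m handwheel '[{"offset":[0.0002,0.0004,0.003],"spin":0,"grip":0.2},{"offset":[0.0002,0.0004,0.006],"spin":0,"grip":0.2},{"offset":[0.0002,0.0004,0.009],"spin":0,"grip":0.2},{"offset":[0.0002,0.0004,0.012],"spin":0,"grip":0.2},{"offset":[0.0002,0.0004,0.014],"spin":0,"grip":0.2}]'; python3 go.py
```

```text
time_s: 34.05
eef_pos: [0.5575, 0.0347, 0.2341]
eef_rot: [-0.0, 0.851, 0.524, -0.001]
wrist_force: [1.5, 1.5, -1.0]
opening: 0.463
t 34.05 pos [0.5575 0.0347 0.2341] F [ 1.5  1.5 -1. ] op 0.463 yaxis [ 0.893 -0.45  -0.001] q1,q6 [-0.15  0.32]
```

```bash
python3 -m handwheel '[{"offset":[0,0,0.001],"spin":0,"grip":0.2},{"offset":[0,0,0.0015],"spin":0,"grip":0.2}]'; python3 go.py
```

```text
time_s: 34.3
eef_pos: [0.5574, 0.0347, 0.2329]
eef_rot: [-0.001, 0.851, 0.524, -0.001]
wrist_force: [0.9, 0.8, -1.0]
opening: 0.458
t 34.3 pos [0.5574 0.0347 0.2329] F [ 0.9  0.8 -1. ] op 0.458 yaxis [ 0.893 -0.45  -0.002] q1,q6 [-0.15  0.32]
```

```bash
python3 -m handwheel '[{"offset":[0,0,0.0005],"spin":0,"grip":0.2},{"offset":[0,0,0.001],"spin":0,"grip":0.2}]'; python3 go.py
```

```text
time_s: 34.55
eef_pos: [0.5578, 0.0345, 0.2326]
eef_rot: [-0.0, 0.851, 0.524, -0.0]
wrist_force: [0.0, 0.9, -0.5]
opening: 0.461
t 34.55 pos [0.5578 0.0345 0.2326] F [ 0.   0.9 -0.5] op 0.461 yaxis [ 0.893 -0.45  -0.   ] q1,q6 [-0.15  0.32]
```

```bash
python3 -m handwheel '[{"offset":[0,0,0.0005],"spin":0,"grip":0.2},{"offset":[0,0,0.0005],"spin":0,"grip":0.2}]'; python3 go.py
```

```text
time_s: 34.8
eef_pos: [0.558, 0.0345, 0.2323]
eef_rot: [0.0, 0.851, 0.524, 0.0]
wrist_force: [0.3, -0.2, -0.9]
opening: 0.456
t 34.8 pos [0.558  0.0345 0.2323] F [ 0.3 -0.2 -0.9] op 0.456 yaxis [ 0.893 -0.45   0.   ] q1,q6 [-0.15  0.32]
```

```bash
python3 -m handwheel '[{"offset":[0,0,0.0005],"spin":0,"grip":0.2},{"offset":[0,0,0.0005],"spin":0,"grip":0.2}]'; python3 go.py
```

```text
time_s: 35.05
eef_pos: [0.5581, 0.0346, 0.2319]
eef_rot: [0.0, 0.851, 0.524, 0.0]
wrist_force: [-0.3, -0.2, 1.1]
opening: 0.455
t 35.05 pos [0.5581 0.0346 0.2319] F [-0.3 -0.2  1.1] op 0.455 yaxis [ 0.893 -0.45   0.   ] q1,q6 [-0.15  0.32]
```

```bash
python3 -m handwheel '[{"offset":[0,0,0.0005],"spin":0,"grip":0.2},{"offset":[0,0,0.0005],"spin":0,"grip":0.2}]'; python3 go.py
```

```text
time_s: 35.3
eef_pos: [0.5581, 0.0345, 0.2319]
eef_rot: [0.0, 0.851, 0.524, 0.0]
wrist_force: [-1.9, 0.1, 6.0]
opening: 0.461
t 35.3 pos [0.5581 0.0345 0.2319] F [-1.9  0.1  6. ] op 0.461 yaxis [ 0.893 -0.45   0.   ] q1,q6 [-0.15  0.32]
```

```bash
python3 -m handwheel '[{"offset":[0,0,0],"spin":0,"grip":0.65},{"offset":[0,0,0],"spin":0,"grip":0.65},{"offset":[0,0,0],"spin":0,"grip":0.65},{"offset":[0,0,-0.03],"spin":0,"grip":0.65},{"offset":[0,0,-0.08],"spin":0,"grip":0.75},{"offset":[-0.02,0,-0.13],"spin":0,"grip":0.75},{"offset":[-0.08,-0.05,-0.16],"spin":0,"grip":0.75},{"offset":[-0.14,-0.1,-0.16],"spin":0,"grip":0.75},{"offset":[-0.18,-0.15,-0.16],"spin":0,"grip":0.75},{"offset":[-0.18,-0.15,-0.16],"spin":0,"grip":0.75},{"offset":[-0.18,-0.15,-0.16],"spin":0,"grip":0.75}]'; python3 go.py; python3 - <<'E'
from h import *
from bench import cams
S=cams.camera("scene");T=cams.camera("top")
a=cv2.resize(S["color"][225:295,295:365,::-1],(560,560),interpolation=2)
b=cv2.resize(T["color"][150:350,200:480,::-1],(560,400),interpolation=2)
cv2.imwrite("pics/endS.png",a);cv2.imwrite("pics/endT.png",b)
E
```

```text
time_s: 36.67
eef_pos: [0.3415, -0.0589, 0.3913]
eef_rot: [0.001, 0.852, 0.523, 0.0]
wrist_force: [0.5, -0.2, -0.0]
opening: 0.746
t 36.67 pos [ 0.3415 -0.0589  0.3913] F [ 0.5 -0.2 -0. ] op 0.746 yaxis [ 0.892 -0.452  0.002] q1,q6 [-0.52 -0.05]
```

View pics/endS.png

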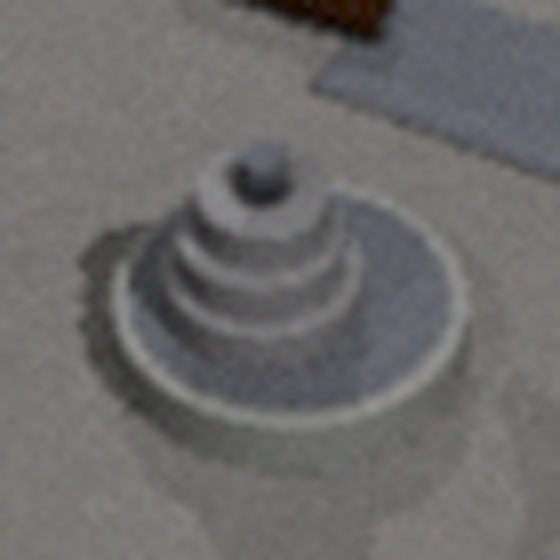

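View pics/endT.png

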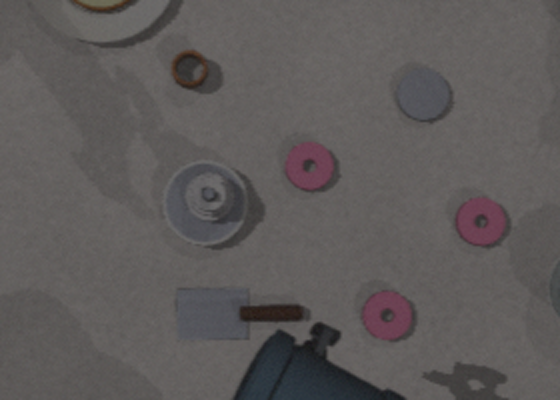

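The rings are stacked flat from widest to narrowest, with the spindle tip standing out of the small ring at scene (328,247). The other things haven't moved and the arm is clear, so I'm handing in.

```bash
python3 -c "
from bench import ctrl
print(ctrl.hand_in())"
```

```text
the job is handed in; nothing more can be done
None
```

The berry press is rebuilt and handed in at about 37 s of the 72 s allowed; no verdict was reported. All three aluminium rings are on the spindle: widest on the base, then the middle one, and the narrowest on top under the catches.

- **Threading:** I squeezed each ring from two directions so it sat centred in the gripper. Each one then met the spindle on the first try and went past the catches with readings up to about 9 N.
- **Seating:** Each ring touched down within about 0.2 mm of its predicted height. The highest force reading was 12.8 N, against the 40 N limit, but I only read the force at the end of each short move.
- **Last pictures:** The stack lies flat, and the arm is clear of it. The lid, napkin ring, spreader and pink look-alikes show no visible shift; the mug, jam jar and most of the bowl were outside that last crop, but the arm never went near them.
- **Disagreement:** The two cameras differed by about 5 to 6 mm on positions. I corrected for this using the first ring's position in the gripper.

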